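Close a dowelled joint with a ratchet clamp and let the clamp off

TASK

Pump the trigger of the ratchet clamp until its jaw has pushed the dowelled rail fully home against the stile and holds the joint tight, but ease off as soon as it is tight, because hard squeezing crushes the wood. Then press the release plate so the jaw springs all the way back, leaving the joint closed. Move the rail and the jaw only with the trigger and release, not by hand, and leave the things around the clamp where they are.

Things in the scene. Friction and masses are not known exactly. Their poses are not given: they have to be found in the camera images.
- clamp: Ratchet clamp bolted to a plywood board (x -140 to 290, y +-50, 12 mm thick), fixed. Origin: on the bench under the trigger pivot; x = the way the jaw advances (roughly world -y), z up. Along x (mm): release plate -126, trigger, fixed black grip post 25 to 38 (30 wide, top z 147), jaw face 106 when home (50 wide, top z 82), then the work. Grey housing 38 wide, x -105 to 60, top z 68.
- trigger (a joint): Black trigger lever, rad: 0 at rest (leaning back 0.2), 0.36 at its forward stop; hinge along clamp y at x 0, z 18 mm. Pushed toward the grip (+x); springs back. It takes hold of the bar after a third of the stroke; a tooth is caught at about 0.29, so shorter strokes gain nothing. Return it below 0.05 before each stroke and before releasing. Trigger and grip measure 66 mm over both at rest.
- trigger_pad (a point): Rear (pushed) side of the trigger's finger rest, a cross bar of radius 7 mm, 36 mm wide in y, 107 mm from the hinge: clamp x -28, z 121 mm at rest, x 10, z 125 at the stop; trigger top z about 135. Push here takes 2 to 3 N idle, 5 to 7 N moving the jaw, 7 to 10 N sliding the rail, then rises by several N per mm once the joint is closed: 13 to 17 N is tight, over 19 N crushes.
- jaw_travel (a joint): Advance of the jaw, m: 0 fully home (back), at most 0.046. A spring of 3 to 5 N draws it back; the ratchet holds it in 6 mm teeth, one per full trigger stroke. It returns only while the release is held down and the trigger is at rest.
- jaw: The toothed steel bar with the jaw on its front end: a grey plate with a black rubber face, 50 x 66 mm. Its origin is not on the plate: it lies at the clamp's origin when the jaw is home and advances with it along x.
- release (a joint): Release rocker angle, rad: 0.01 to 0.03 when up, 0.25 fully down. The catch comes free of the teeth at about 0.1 rad. It springs back up; hold it down about half a second for the jaw to run home.
- release_pad (a point): Top middle of the steel release plate, 26 mm in x by 28 mm in y with a raised round rib across its middle, at the rear of the clamp (clamp x -126, z 86 mm). It is pressed straight down, at most 10 mm; this takes about 2.5 N at first and 4 to 5 N near the bottom stop, up to 10 N if the jaw is held tight.
- stile: Fixed wooden stile 50 x 80 x 44 mm with a steel tail stop behind it, bolted on the board's front half; set at various places along the board. Origin: underside, under the shoulder line (the face that the rail must meet); same axis directions as the clamp.
- gap (a joint): Open gap of the joint, m, between rail and stile: 0 when closed, 9 to 16 mm at the start. The dowels are a tight fit (about 4 N to slide) and stay where they are pushed.
- rail: Wooden rail 45 x 80 x 44 mm between jaw and stile, on two dowels. Origin: underside on the centre line, below its face that meets the stile (the block extends 45 mm toward the jaw).
- screw_tin: Bystander: open tin of screws, 73 mm across, 49 mm high. Origin at its underside.
- tape_roll: Bystander: roll of black tape, 62 mm across, 19 mm high. Origin at its underside.
- offcut: Bystander: timber offcut 66 x 110 x 28 mm. Origin at its underside.

How it is judged:
By the outcome, as a careful person would: the job done as asked, in the order asked, and still so for the second after the job is handed in, with the robot touching nothing.
It also fails if it takes over 72 s, if anything falls off the work surface, if the arm or the gripper's body presses on something with over 40 N, if the wrist force passes 120 N, or if a joint passes its speed limit or range.

ROBOT

A 6-joint arm with a two-finger parallel gripper is mounted at the origin on a cart in front of the work surface, level with it; the furniture and walls round the work are solid. World frame = base frame: x ahead of the robot, y to its left, z up, the work surface at z = 0. Lengths are in m, angles in rad, forces in N, time in s.
With the tool pointing down it reaches from about 0.3 to 0.775 m from the base axis. Payload 14.6 kg.
Tool frame: the origin (TCP) lies at the very end of the fingers, on their centre line; the grasp point (between the pads) lies 19 mm behind it; z points along the fingers, y is the line along which they close (so a half turn about z gives the same grasp; the last joint's range is limited). The gripper opens to 94 mm and grips with 3 to 60 N. Pads are 16 mm wide; open, the fingers measure 119 mm over their backs; the gripper's body (75 mm by 177 mm) begins 78 mm behind the grasp point.
Start: joints at [1.206, 0.3, 1.521, -0, 1.321, -0.067], TCP at [0.161, 0.526, 0.205] pointing down, gripper open.
Joint ranges: [-3.03, 3.03], [-0.79, 2.21], [0.23, 2.52], [-1.04, 4.18], [0, 3.07], [-2.55, 2.55]. Speed limits (rad/s): [2.22, 2.22, 2.57, 3.14, 3.14, 3.14].

INTERFACE

Orientations are given as [roll, pitch, yaw] about the fixed x, y, z axes, in that order (R = Rz(yaw) Ry(pitch) Rx(roll)).
In Python, from station import ctrl, cams gives the robot as it stands. The module is installed in compiled form; this text tells all that it offers.
- The arm moves only by the tool arm_command, never from a script. Its argument "plan" is a list that holds one entry, the list of rows, each a list of 7 numbers: the shift along the tool's x, y, z in mm, then the turn, a rotation vector about the tool's x, y, z in rad, then the closure, from -1 (fully open) to 1 (shut). A call has 1 to 12 rows; each row is the pose to reach, as a shift and turn from the pose commanded when the call began, along the tool's axes at that moment; what a row does not reach only later rows make up. A row lasts 1/10 s, in which the tool goes at most 50 mm and 8.59 degrees, less where a joint would pass 70% of its speed; a pose out of reach is approached as far as the arm can. A call with a gripper value outside its range is refused whole. The fingers move at their own pace and stop on an object; "squeeze" is the grip in N (left out, the last holds). Time passes only in rows, so rows that repeat a pose let the fingers close. It gives the time, the measured TCP pose, the force, the opening and the grip force at its end, in the units of the state.
- ctrl.get_obs(): the state, without advancing time (a new reading comes with each control period).
- cams.camera(name): name is "side" or "top" or "wrist"; returns (picture, depth): 384x512x3 uint8, blue, green, red; 384x512 float32, m along the optical axis (not along the pixel's ray), 0 where there is no reading.
- cams.camera_info(name): a dict with "fx", "fy", "cx", "cy" (pixels), "world_to_cam" (4x4, takes a point from world to camera coordinates). Camera axes: x right, y down, z forward; pixel columns grow to the right and rows downward; lengths in m; the calibration is good to about 2 mm. A picture is of the moment at which its call begins: read the wrist's pose just before it. camera_info takes no time and is no camera call; for the wrist camera it gives the pose at the moment of the call.
- ctrl.hand_in(): hands the job in; it is judged then, once.
The state is a dict: "time_s": time; "qpos": joint angles; "joint_vel": joint speeds; "tau": joint torques, N m; "ee_pos": TCP position; "eef_rot": TCP orientation; "force": force on the tool from outside, world axes, zero at the start; "moment": the same for the moment, N m; "grip_width": finger opening in m; "grip_force": force on a finger pad.
Only numpy, scipy, OpenCV 4.12 (cv2) and the standard library are available. Lean on these libraries where they do the work, as an engineer would, in place of code of your own. Each camera call takes 0.05 s, during which the arm holds its last target. There are 200 camera calls.

## Working session

There is one attempt and no reset: what is moved stays moved. The work goes in short steps, Python scripts to look and compute and a tool call to move; the robot and the scene stay as the last step left them, time stands still between calls to the robot, and variables do not carry over. Pictures are saved under pics/ and viewed, at most 10 in all, crops included, and the job is handed in when it is done.

Besides the shell and the picture viewer there is one more tool, called after "Call:" by a JSON object that holds its "fn" and its "kwargs", one argument or row to a line. arm_command: Moves the arm, as the interface text tells. Its arguments: {"type":"object","properties":{"plan":{"type":"array"},"squeeze":{"type":"number"}},"required":["plan"]}

```bash
mkdir -p pics; cat > h.py <<'E'
import numpy as np, cv2
from station import ctrl, cams
from scipy.spatial.transform import Rotation as R
def snap(n,tag):
    im,d=cams.camera(n); inf=cams.camera_info(n)
    cv2.imwrite(f'pics/{tag}.png',im); np.savez(f'pics/{tag}.npz',im=im,d=d,T=inf['world_to_cam'],k=[inf[a] for a in('fx','fy','cx','cy')])
def load(tag):
    z=np.load(f'pics/{tag}.npz'); return z['im'],z['d'],z['T'],z['k']
def cloud(tag):
    im,d,T,k=load(tag); v,u=np.mgrid[:384,:512]
    c=np.stack([(u-k[2])/k[0]*d,(v-k[3])/k[1]*d,d,np.ones_like(d)],-1)
    p=(c@np.linalg.inv(T).T)[...,:3]; p[d==0]=np.nan
    return im,p
def ray(tag,u,v,z):
    im,d,T,k=load(tag); Ti=np.linalg.inv(T); o=Ti[:3,3]; r=Ti[:3,:3]@[(u-k[2])/k[0],(v-k[3])/k[1],1]
    return o+r*(z-o[2])/r[2]
E
python3 - <<'E'
from h import *
for n in('top','side'): snap(n,n+'0')
a=[cv2.imread(f'pics/{n}0.png') for n in('top','side')]
s=ctrl.get_obs(); print(s['ee_pos'],s['eef_rot'],s['grip_width'],s['time_s'])
for n in('top','side','wrist'):
    print(n,np.round(np.linalg.inv(cams.camera_info(n)['world_to_cam']),3).tolist(),cams.camera_info(n)['fx'])
E
```

```text
[0.16131803 0.52556521 0.20495226] [-3.14058944e+00 -3.67343605e-05  2.84381015e+00] 0.09409511033648342 0.1
top [[-0.024, -0.997, 0.072, 0.499], [-1.0, 0.025, 0.011, 0.126], [-0.013, -0.072, -0.997, 1.015], [0.0, 0.0, 0.0, 1.0]] 399.4159440793784
side [[-1.0, -0.011, 0.009, 0.562], [-0.013, 0.499, -0.867, 1.154], [0.005, -0.867, -0.499, 0.7], [0.0, 0.0, 0.0, 1.0]] 499.2653016829812
wrist [[0.293, 0.921, 0.255, 0.087], [0.956, -0.282, -0.079, 0.547], [-0.001, 0.267, -0.964, 0.384], [0.0, 0.0, 0.0, 1.0]] 301.76289693466003
```

View pics/top0.png

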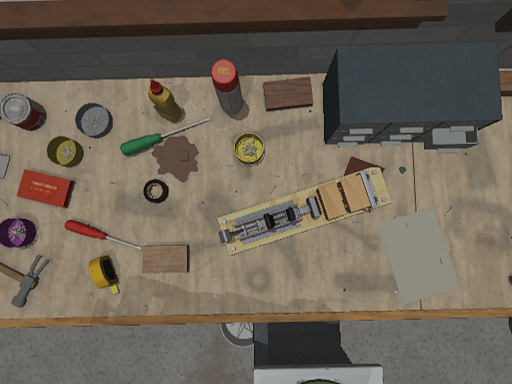

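View pics/side0.png

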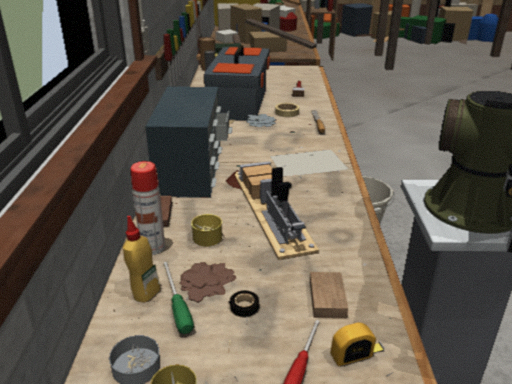

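The top view shows the clamp's plywood board running from about (222,240) to (388,185). The release plate is at the left, near (226,236), the trigger and grip are at about (280,215), and the rail and stile are at about (340,196). In the side view the trigger and grip stand at about (279,190).

```bash
python3 - <<'E'
from h import *
im,p=cloud('top0')
hsv=cv2.cvtColor(im,cv2.COLOR_BGR2HSV)
# all points above z 8mm in region of the clamp
roi=np.zeros(im.shape[:2],bool); roi[160:262,212:395]=1
z=p[...,2]
print('bench z',np.nanmedian(z[255:262,300:380]))
m=(roi&(z>0.007)).astype(np.uint8); n,l,st,c=cv2.connectedComponentsWithStats(m)
i=1+np.argmax(st[1:,4]); print(st[i])
mm=(l==i)
low=mm&(z<0.02)
pts=p[low][:,:2].astype(np.float32)
r=cv2.minAreaRect(pts); print('board rect',r, cv2.boxPoints(r).round(4).tolist())
b=cv2.boxPoints(r)
# long axis
e=[b[1]-b[0],b[2]-b[1]]; a=max(e,key=np.linalg.norm); a=a/np.linalg.norm(a); a*= -np.sign(a[1])
ctr=np.array(r[0]); o=ctr-0.075*a; yv=np.array([-a[1],a[0]])
print('axis',a,'yaw',np.arctan2(a[1],a[0]),'origin',o)
np.savez('clamp0.npz',a=a,o=o)
q=np.stack([(p[...,:2]-o)@a,(p[...,:2]-o)@yv],-1)
for lo,hi in((.10,.16),(.075,.095),(.055,.07),(.035,.05)):
    s=mm&(z>lo)&(z<hi)
    if s.sum(): 
        h,_=np.histogram(q[s][:,0],np.arange(-.15,.3,.01)); print(lo,hi,[(round(-150+10*k),int(x)) for k,x in enumerate(h) if x], np.median(q[s][:,1]), np.max(z[s]))
big=cv2.resize(im[160:265,210:400],None,fx=4,fy=4,interpolation=cv2.INTER_CUBIC); cv2.imwrite('pics/topcrop.png',big)
E
```

```text
bench z 0.0014278291074989458
[ 217  160  175   96 7029]
board rect ((0.5560003519058228, 0.022089049220085144), (0.13955441117286682, 0.4420401453971863), 15.785906791687012) [[0.4287000000476837, 0.21580000221729279], [0.5490000247955322, -0.20960000157356262], [0.6833000183105469, -0.17159999907016754], [0.5630000233650208, 0.25380000472068787]]
axis [ 0.2720436 -0.9622849] yaw -1.2952802 origin [0.53559708 0.09426042]
0.1 0.16 [(-40, 30), (-30, 70), (-20, 18), (10, 23), (20, 61), (30, 12)] -0.017769309785446104 0.15098574022756395
0.075 0.095 [(-150, 25), (-140, 54), (-130, 51), (-120, 11), (-20, 9), (10, 6), (30, 1), (40, 4), (70, 15), (80, 95), (90, 22)] -0.01873223104868505 0.09457794356222882
0.055 0.07 [(-110, 29), (-100, 16), (-90, 12), (-80, 16), (-70, 17), (-60, 12), (-50, 14), (-40, 10), (-20, 15), (-10, 22), (0, 16), (10, 17), (20, 6), (30, 9), (40, 13), (50, 6), (70, 17), (90, 34), (100, 3), (110, 111), (120, 145), (130, 138), (140, 138), (150, 95), (160, 35), (170, 136), (180, 138), (190, 138), (200, 136), (210, 156), (220, 155), (230, 4)] -0.015938769772996502 0.06999879402213272
0.035 0.05 [(-110, 6), (-100, 24), (-90, 44), (-80, 28), (-70, 24), (-60, 27), (-50, 24), (-40, 15), (-10, 17), (0, 17), (10, 15), (30, 3), (40, 1), (50, 27), (60, 30), (70, 37), (110, 33), (160, 60), (210, 5)] -0.01753083691086875 0.04990925274008817
```

View pics/topcrop.png

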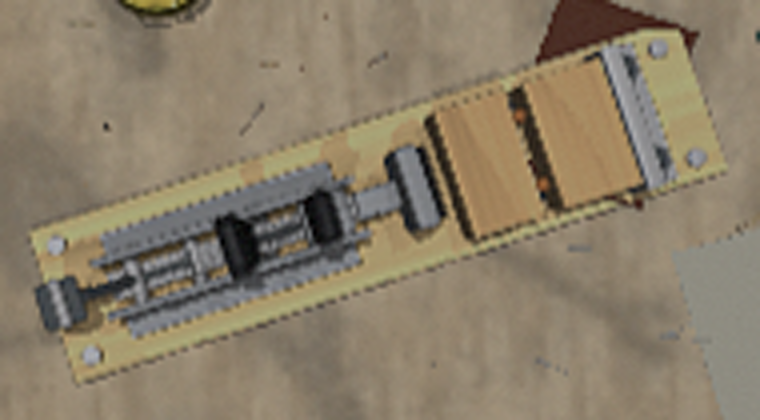

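The crop shows four board corners at (32,232), (78,382), (727,172) and (683,30). The release plate is at (60,302), the trigger bar at (237,247), the grip at (322,217) and the jaw at (413,188). The rail–stile gap is at about (530,150). A brown triangle under the board spoiled the rectangle fit, so I'll refit from the corners and the tall features.

```bash
python3 - <<'E'
from h import *
C=np.array([ray('top0',210+u/4-.375,160+v/4-.375,.012)[:2] for u,v in((32,232),(78,382),(727,172),(683,30))])
print(C.round(4).tolist(),'sides',[np.linalg.norm(C[i]-C[(i+1)%4]).round(4) for i in range(4)])
rear=(C[0]+C[1])/2; front=(C[2]+C[3])/2; a=(front-rear)/np.linalg.norm(front-rear); o=(rear+front)/2-.075*a
yaw=np.arctan2(a[1],a[0]); yv=np.array([-a[1],a[0]]); print('corners: yaw',yaw,'o',o)
im,p=cloud('top0'); z=p[...,2]; roi=np.zeros(im.shape[:2],bool); roi[160:262,212:395]=1
q=np.stack([(p[...,:2]-o)@a,(p[...,:2]-o)@yv],-1)
for nm,lo,hi,x0,x1 in(('grip',.13,.16,.01,.06),('trig',.11,.15,-.06,.0),('rel',.078,.1,-.16,-.1),('jaw',.074,.095,.07,.12),('blocks',.05,.062,.108,.25)):
    s=roi&(z>lo)&(z<hi)&(q[...,0]>x0)&(q[...,0]<x1)
    r=cv2.minAreaRect(q[s].astype(np.float32)*1000)
    print(nm,s.sum(),'med',(np.median(q[s],0)*1000).round(1),'mm',(q[s].min(0)*1000).round(1),(q[s].max(0)*1000).round(1),'z',np.median(z[s]).round(4),'world',np.median(p[s],0).round(4), 'rect',np.round(r[0],1),np.round(r[1],1),round(r[2],1))
    if nm=='blocks':
        h,_=np.histogram(q[s][:,0],np.arange(.1,.25,.004)); print(h.tolist())
np.savez('clamp1.npz',a=a,o=o)
E
```

```text
[[0.5247, 0.2405], [0.4306, 0.2133], [0.5518, -0.1958], [0.6421, -0.1724]] sides [np.float64(0.098), np.float64(0.4267), np.float64(0.0932), np.float64(0.4293)]
corners: yaw -1.2883147810203153 o [0.51639567 0.09341562]
grip 85 med [29.2  0.8] mm [ 23.3 -13.6] [36.6 15.2] z 0.1477 world [0.5252 0.0657 0.1477] rect [30.   0.8] [28.8 13.2] 89.6
trig 108 med [-22.4   1.1] mm [-29.8 -17.2] [-13.2  18.3] z 0.132 world [0.5114 0.1154 0.132 ] rect [-21.7   0.5] [35.4 16.6] 88.0
rel 134 med [-127.5   -0.4] mm [-141.  -15.] [-113.3   13.6] z 0.084 world [0.48   0.2156 0.084 ] rect [-127.1   -0.7] [28.6 27.6] 89.6
jaw 133 med [89.9  2.2] mm [ 83.3 -22.8] [97.  26.7] z 0.0832 world [0.5426 0.0074 0.0832] rect [90.4  1.9] [13.7 49.4] 1.2
blocks 1355 med [176.7   2.5] mm [116.  -40.7] [235.8  46.8] z 0.0592 world [ 0.5667 -0.0745  0.0592] rect [175.9   2.4] [119.   87.4] 0.8
[0, 0, 0, 0, 64, 50, 51, 59, 51, 47, 54, 50, 53, 49, 54, 19, 0, 1, 66, 54, 52, 57, 51, 61, 44, 47, 59, 52, 54, 51, 61, 17, 15, 12, 0, 0, 0]
```

```bash
cat >> h.py <<'E'
def frame():
    z=np.load('clamp2.npz'); return z['o'],float(z['yaw'])
def toclamp(P):
    o,y=frame(); a=np.array([np.cos(y),np.sin(y)]); b=np.array([-a[1],a[0]]); d=np.asarray(P)[...,:2]-o
    return np.stack([d@a,d@b,np.asarray(P)[...,2]],-1)*1000
def goto(x,yy,z):
    o,y=frame(); a=np.array([np.cos(y),np.sin(y)]); b=np.array([-a[1],a[0]])
    t=np.r_[o+a*x/1000+b*yy/1000,z/1000]; s=ctrl.get_obs()
    M=R.from_euler('xyz',s['eef_rot']); G=R.from_euler('xyz',[np.pi,0,y+np.pi])
    return (M.inv().apply(t-s['ee_pos'])*1000).round(1),(M.inv()*G).as_rotvec().round(3),t.round(4)
E
python3 - <<'E'
from h import *
z=np.load('clamp1.npz'); a,o=z['a'],z['o']; b=np.array([-a[1],a[0]])
w=lambda x,y:o+a*x/1000+b*y/1000
P=[w(-127.1,-.7),w(-21.7,.5),w(30,.8),w(90.4,1.9),w(175.9,2.4)]
A=np.array(P); d=A-A.mean(0); v=np.linalg.svd(d)[2][0]; v*=-np.sign(v[1])
s=A.mean(0)
# x offset from release(-126) and grip(31.5)
ox=np.mean([(A[0]-s)@v+.126,(A[2]-s)@v-.0315]); O=s+v*ox; yaw=np.arctan2(v[1],v[0])
np.savez('clamp2.npz',o=O,yaw=yaw); print(O,yaw)
print(toclamp(np.c_[A,np.zeros(5)]).round(1).tolist())
# side view check of the tall features
im,p=cloud('side0'); q=toclamp(p)
for nm,lo,hi,x0,x1 in(('grip',.13,.16,10,60),('trig',.11,.15,-60,-5),('rel',.075,.1,-160,-100)):
    s=(p[...,2]>lo)&(p[...,2]<hi)&(q[...,0]>x0)&(q[...,0]<x1)&(abs(q[...,1])<30)
    print(nm,s.sum(),q[s].min(0).round(1),np.median(q[s],0).round(1),q[s].max(0).round(1))
print(goto(-55,0,200))
E
```

```text
[0.5166614  0.09485031] -1.2777677860918826
[[-125.8, -0.0, 0.0], [-20.4, 0.1, 0.0], [31.3, -0.2, 0.0], [91.7, 0.3, 0.0], [177.2, -0.1, 0.0]]
grip 83 [ 20.9 -11.  130.1] [ 26.4   3.  139.9] [ 33.9  16.9 147.3]
trig 125 [-32.1 -16.1 110.3] [-26.1   3.7 123.6] [-16.9  21.  133.2]
rel 97 [-142.7  -13.    75.2] [-131.4    3.    80.4] [-114.4   17.5   86. ]
(array([-435.4, -261.8,    5.2]), array([-0.001,  0.   ,  0.98 ]), array([0.5008, 0.1475, 0.2   ]))
```

Call:
{"fn": "arm_command", "kwargs": {
  "plan": [
    [[-50,-30,0,0,0,0.12,1],[-95,-57,0,0,0,0.24,1],[-140,-84,0,0,0,0.36,1],[-185,-111,0,0,0,0.46,1],[-230,-138,0,0,0,0.56,1],[-275,-165,0,0,0,0.66,1],[-315,-189,0,0,0,0.74,1],[-355,-213,0,0,0,0.82,1],[-395,-237,0,0,0,0.9,1],[-435,-262,5,0,0,0.98,1],[-435,-262,5,0,0,0.98,1],[-435,-262,5,0,0,0.98,1]]
  ],
  "squeeze": 15
}}

```text
time_s: 1.3
ee_pos: [0.5006, 0.1467, 0.1998]
eef_rot: [-3.14, -0.0, 1.862]
force: [-0.0, -0.4, -0.4]
grip_width: 0.0022
grip_force: 0.0
```

```bash
python3 - <<'E'
from h import *
s=ctrl.get_obs(); print(s['time_s'],s['ee_pos'],s['eef_rot'],s['force'],s['grip_width'],toclamp(s['ee_pos']).round(1))
snap('wrist','w1')
im,p=cloud('w1'); q=toclamp(p)
for nm,lo,hi,x0,x1 in(('grip',.13,.16,10,60),('trig',.11,.15,-60,-5),('jaw',.07,.1,70,120),('rel',.075,.1,-160,-100)):
    m=(p[...,2]>lo)&(p[...,2]<hi)&(q[...,0]>x0)&(q[...,0]<x1)&(abs(q[...,1])<30)
    if m.sum(): print(nm,m.sum(),q[m].min(0).round(1),np.median(q[m],0).round(1),q[m].max(0).round(1))
print(goto(-55,0,108))
E
```

```text
1.3 [0.50059115 0.14670874 0.19976651] [-3.14021456e+00 -1.93079246e-04  1.86213494e+00] [-0.01149511 -0.38094614 -0.39916948] 0.0021870656608819704 [-54.3  -0.4 199.8]
grip 77 [ 24.8  -2.3 130.1] [ 26.5  -1.4 143.7] [ 33.3   0.4 148.3]
trig 68 [-27.6  -2.4 112.2] [-24.3  -1.  132.6] [-16.9   0.4 135.2]
rel 841 [-138.3  -13.9   75.2] [-125.6    0.4   82.5] [-108.    14.6   87.7]
(array([-0.5,  0.7, 92.1]), array([-0.001, -0.   , -0.   ]), array([0.5008, 0.1475, 0.108 ]))
```

View pics/w1.png

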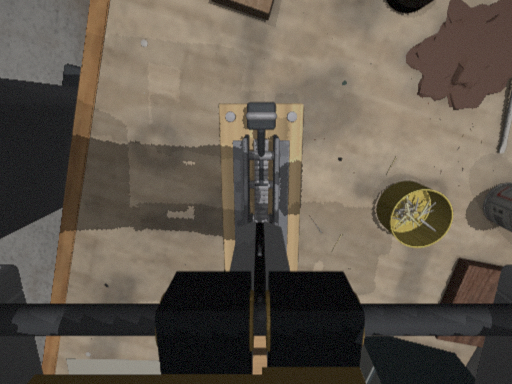

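The wrist view looks down on the clamp. The release plate is at (261,115), and the fingers, at about (260,300), are centred on the housing. All measured heights agree with the given ones. Next I lower the fingers behind the trigger.

Call:
{"fn": "arm_command", "kwargs": {
  "plan": [
    [[0,1,45,0,0,0,1],[0,1,92,0,0,0,1],[-10,1,92,0,0,0,1],[-14,1,92,0,0,0,1],[-14,1,92,0,0,0,1]]
  ]
}}

```text
time_s: 1.85
ee_pos: [0.5065, 0.1347, 0.1111]
eef_rot: [3.138, 0.0, 1.864]
force: [0.1, 0.9, -0.3]
grip_width: 0.0005
grip_force: 0.0
```

Call:
{"fn": "arm_command", "kwargs": {
  "plan": [
    [[-4,0,0,0,0,0,1],[-7,0,0,0,0,0,1],[-10,0,0,0,0,0,1],[-12,0,0,0,0,0,1],[-12,0,0,0,0,0,1]]
  ]
}}

```text
time_s: 2.35
ee_pos: [0.509, 0.1229, 0.1086]
eef_rot: [3.141, -0.0, 1.864]
force: [0.1, 2.0, 1.0]
grip_width: 0.0006
grip_force: 1.1
```

Call:
{"fn": "arm_command", "kwargs": {
  "plan": [
    [[-3,0,0,0,0,0,1],[-6,0,0,0,0,0,1],[-9,0,0,0,0,0,1],[-12,0,0,0,0,0,1],[-15,0,0,0,0,0,1],[-18,0,0,0,0,0,1],[-20,0,0,0,0,0,1],[-22,0,0,0,0,0,1],[-24,0,0,0,0,0,1],[-26,0,0,0,0,0,1],[-26,0,0,0,0,0,1]]
  ]
}}

```text
time_s: 3.45
ee_pos: [0.5163, 0.0984, 0.1085]
eef_rot: [3.142, -0.001, 1.864]
force: [-1.9, 6.6, 2.9]
grip_width: 0.0003
grip_force: 3.5
```

```bash
cat > st.py <<'E'
from h import *
s=ctrl.get_obs(); o,y=frame(); a=np.array([np.cos(y),np.sin(y)])
print(round(s['time_s'],2),'clamp',toclamp(s['ee_pos']).round(1),'push',round(float(-s['force'][:2]@a),2),'F',np.round(s['force'],2))
import sys
if len(sys.argv)>1:
    n=sys.argv[1]; snap('top',n)
    im,p=cloud(n); q=toclamp(p); z=p[...,2]; b=abs(q[...,1])<18
    jaw=(z>.074)&(z<.095)&(q[...,0]>70)&(q[...,0]<150)&(abs(q[...,1])<24)
    if jaw.sum(): print('jaw x',jaw.sum(),np.median(q[jaw][:,0]).round(1),q[jaw][:,0].max().round(1))
    t=(z>.105)&(z<.15)&(q[...,0]>-45)&(q[...,0]<60)&b; print('hi',t.sum())
    w=(z>.05)&(z<.062)&(q[...,0]>106)&(q[...,0]<245)&(abs(q[...,1])<38)
    x=np.sort(q[w][:,0]); mid=x[(x>120)&(x<220)]; i=np.argmax(np.diff(mid)) if len(mid)>2 else 0
    print('rail rear',x[:20].mean().round(1),'gap',mid[i].round(1),mid[i+1].round(1),(mid[i+1]-mid[i]).round(1))
E
python3 st.py t1
```

```text
3.45 clamp [ -3.5   0.7 108.5] push 6.89 F [-1.94  6.61  2.92]
jaw x 14 103.6 105.5
hi 0
rail rear 118.0 gap 162.8 173.5 10.7
```

Call:
{"fn": "arm_command", "kwargs": {
  "plan": [
    [[-1,0,0,0,0,0,1],[-2,0,0,0,0,0,1],[-2,0,0,0,0,0,1]]
  ]
}}

```text
time_s: 3.8
ee_pos: [0.5168, 0.0967, 0.1084]
eef_rot: [-3.142, -0.001, 1.864]
force: [-0.9, 8.0, 2.1]
grip_width: 0.0006
grip_force: 3.9
```

Call:
{"fn": "arm_command", "kwargs": {
  "plan": [
    [[10,0,0,0,0,0,1],[20,0,0,0,0,0,1],[30,0,0,0,0,0,1],[39,0,0,0,0,0,1],[39,0,0,0,0,0,1],[39,0,0,0,0,0,1]]
  ]
}}

```text
time_s: 4.4
ee_pos: [0.5057, 0.1337, 0.1085]
eef_rot: [3.142, 0.0, 1.864]
force: [-0.1, 0.2, 0.5]
grip_width: 0.0007
grip_force: 0.0
```

```bash
python3 st.py t2; python3 - <<'E'
from h import *
im,p=cloud('t2'); im0,_=cloud('top0')
cv2.imwrite('pics/t2c.png',np.vstack([cv2.resize(i[170:240,250:400],None,fx=4,fy=4,interpolation=cv2.INTER_CUBIC) for i in (im0,im)]))
E
```

```text
4.4 clamp [-40.3   0.7 108.5] push 0.19 F [-0.15  0.16  0.53]
jaw x 131 96.1 104.1
hi 0
rail rear 117.9 gap 162.6 173.4 10.8
```

View pics/t2c.png

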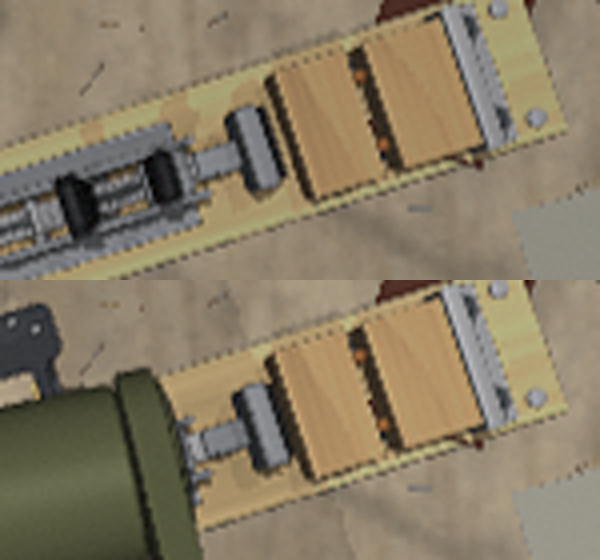

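Upper half is before and lower half is after. The jaw plate moved from about (252,150) to (262,428−280), one tooth or roughly 6 mm, and the ratchet held it. The rail hasn't moved. Strokes 2 and 3 follow.

Call:
{"fn": "arm_command", "kwargs": {
  "plan": [
    [[-6,0,0,0,0,0,1],[-12,0,0,0,0,0,1],[-16,0,0,0,0,0,1],[-20,0,0,0,0,0,1],[-24,0,0,0,0,0,1],[-28,0,0,0,0,0,1],[-31,0,0,0,0,0,1],[-34,0,0,0,0,0,1],[-36,0,0,0,0,0,1],[-38,0,0,0,0,0,1],[-39,0,0,0,0,0,1],[-39,0,0,0,0,0,1]]
  ]
}}

```text
time_s: 5.65
ee_pos: [0.5169, 0.0968, 0.1085]
eef_rot: [3.141, -0.002, 1.864]
force: [-2.1, 9.4, 3.0]
grip_width: 0.0007
grip_force: 4.8
```

Call:
{"fn": "arm_command", "kwargs": {
  "plan": [
    [[10,0,0,0,0,0,1],[20,0,0,0,0,0,1],[30,0,0,0,0,0,1],[39,0,0,0,0,0,1],[39,0,0,0,0,0,1],[39,0,0,0,0,0,1]]
  ]
}}

```text
time_s: 6.25
ee_pos: [0.5057, 0.1337, 0.1085]
eef_rot: [3.141, 0.0, 1.864]
force: [0.6, 0.4, 0.2]
grip_width: 0.0005
grip_force: 0.0
```

```bash
python3 st.py t3
```

```text
6.25 clamp [-40.3   0.7 108.5] push 0.21 F [0.61 0.4  0.24]
jaw x 129 101.8 109.9
hi 0
rail rear 119.0 gap 164.8 173.5 8.8
```

Call:
{"fn": "arm_command", "kwargs": {
  "plan": [
    [[-6,0,0,0,0,0,1],[-12,0,0,0,0,0,1],[-16,0,0,0,0,0,1],[-20,0,0,0,0,0,1],[-24,0,0,0,0,0,1],[-27,0,0,0,0,0,1],[-29,0,0,0,0,0,1],[-31,0,0,0,0,0,1]]
  ]
}}

```text
time_s: 7.1
ee_pos: [0.5147, 0.1043, 0.1089]
eef_rot: [3.141, -0.001, 1.864]
force: [-3.4, 6.7, 6.4]
grip_width: 0.0011
grip_force: 4.1
```

Call:
{"fn": "arm_command", "kwargs": {
  "plan": [
    [[-1,0,0,0,0,0,1],[-2,0,0,0,0,0,1],[-3,0,0,0,0,0,1],[-4,0,0,0,0,0,1]]
  ]
}}

```text
time_s: 7.5
ee_pos: [0.5158, 0.1005, 0.1087]
eef_rot: [3.141, -0.001, 1.864]
force: [-3.1, 8.0, 4.4]
grip_width: 0.0007
grip_force: 4.6
```

Call:
{"fn": "arm_command", "kwargs": {
  "plan": [
    [[-1,0,0,0,0,0,1],[-2,0,0,0,0,0,1],[-3,0,0,0,0,0,1],[-4,0,0,0,0,0,1]]
  ]
}}

```text
time_s: 7.9
ee_pos: [0.5168, 0.097, 0.1086]
eef_rot: [3.141, -0.002, 1.864]
force: [-2.0, 10.1, 4.3]
grip_width: 0.0006
grip_force: 5.4
```

Call:
{"fn": "arm_command", "kwargs": {
  "plan": [
    [[10,0,0,0,0,0,1],[20,0,0,0,0,0,1],[30,0,0,0,0,0,1],[39,0,0,0,0,0,1],[39,0,0,0,0,0,1],[39,0,0,0,0,0,1]]
  ]
}}

```text
time_s: 8.5
ee_pos: [0.5056, 0.1336, 0.1085]
eef_rot: [-3.142, 0.0, 1.864]
force: [0.5, -0.1, -0.1]
grip_width: 0.0005
grip_force: 0.0
```

```bash
python3 st.py t4
```

```text
8.5 clamp [-40.3   0.7 108.5] push -0.2 F [ 0.46 -0.07 -0.09]
jaw x 129 107.9 115.5
hi 0
rail rear 124.8 gap 169.6 173.9 4.3
```

Call:
{"fn": "arm_command", "kwargs": {
  "plan": [
    [[-6,0,0,0,0,0,1],[-12,0,0,0,0,0,1],[-16,0,0,0,0,0,1],[-20,0,0,0,0,0,1],[-23,0,0,0,0,0,1],[-25,0,0,0,0,0,1],[-26,0,0,0,0,0,1],[-27,0,0,0,0,0,1]]
  ]
}}

```text
time_s: 9.35
ee_pos: [0.5135, 0.1082, 0.1089]
eef_rot: [3.141, -0.001, 1.864]
force: [-4.1, 7.5, 7.7]
grip_width: 0.0004
grip_force: 4.4
```

Call:
{"fn": "arm_command", "kwargs": {
  "plan": [
    [[-1,0,0,0,0,0,1],[-2,0,0,0,0,0,1],[-2,0,0,0,0,0,1]]
  ]
}}

```text
time_s: 9.65
ee_pos: [0.5141, 0.1063, 0.1089]
eef_rot: [3.141, -0.001, 1.864]
force: [-2.9, 7.0, 6.9]
grip_width: 0.0004
grip_force: 4.1
```

```bash
python3 st.py t5
```

```text
9.65 clamp [-11.7   0.9 108.9] push 7.55 F [-2.91  7.    6.95]
jaw x 133 111.3 119.6
hi 0
rail rear 124.6 gap 171.7 173.5 1.8
```

Call:
{"fn": "arm_command", "kwargs": {
  "plan": [
    [[-1,0,0,0,0,0,1],[-1.5,0,0,0,0,0,1],[-1.5,0,0,0,0,0,1]]
  ]
}}

```text
time_s: 10.0
ee_pos: [0.5145, 0.1048, 0.1089]
eef_rot: [3.141, -0.001, 1.864]
force: [-3.5, 9.2, 6.7]
grip_width: 0.0006
grip_force: 4.2
```

Call:
{"fn": "arm_command", "kwargs": {
  "plan": [
    [[-1,0,0,0,0,0,1],[-1,0,0,0,0,0,1]]
  ]
}}

```text
time_s: 10.2
ee_pos: [0.5149, 0.1038, 0.1089]
eef_rot: [3.141, -0.001, 1.864]
force: [-2.0, 7.4, 5.5]
grip_width: 0.0007
grip_force: 3.7
```

Call:
{"fn": "arm_command", "kwargs": {
  "plan": [
    [[-1,0,0,0,0,0,1],[-1,0,0,0,0,0,1]]
  ]
}}

```text
time_s: 10.4
ee_pos: [0.5152, 0.1028, 0.1088]
eef_rot: [3.141, -0.001, 1.864]
force: [-2.9, 7.1, 5.4]
grip_width: 0.0006
grip_force: 3.6
```

Call:
{"fn": "arm_command", "kwargs": {
  "plan": [
    [[-1,0,0,0,0,0,1],[-1,0,0,0,0,0,1]]
  ]
}}

```text
time_s: 10.6
ee_pos: [0.5154, 0.1018, 0.1088]
eef_rot: [3.141, -0.001, 1.864]
force: [-2.5, 6.1, 4.1]
grip_width: 0.0006
grip_force: 3.3
```

Call:
{"fn": "arm_command", "kwargs": {
  "plan": [
    [[-1,0,0,0,0,0,1],[-1,0,0,0,0,0,1]]
  ]
}}

```text
time_s: 10.8
ee_pos: [0.5157, 0.1008, 0.1087]
eef_rot: [3.141, -0.001, 1.864]
force: [-2.1, 6.3, 4.4]
grip_width: 0.0001
grip_force: 3.5
```

Call:
{"fn": "arm_command", "kwargs": {
  "plan": [
    [[-1,0,0,0,0,0,1],[-1,0,0,0,0,0,1]]
  ]
}}

```text
time_s: 11.0
ee_pos: [0.5159, 0.1001, 0.1088]
eef_rot: [3.141, -0.001, 1.864]
force: [-2.5, 8.5, 5.4]
grip_width: 0.0003
grip_force: 4.6
```

```bash
python3 st.py t6
```

```text
11.0 clamp [ -5.3   0.8 108.8] push 8.83 F [-2.48  8.48  5.44]
jaw x 131 114.0 122.1
hi 0
rail rear 113.5 gap 200.7 201.2 0.6
```

Call:
{"fn": "arm_command", "kwargs": {
  "plan": [
    [[-0.7,0,0,0,0,0,1],[-0.7,0,0,0,0,0,1]]
  ]
}}

```text
time_s: 11.25
ee_pos: [0.516, 0.0997, 0.1087]
eef_rot: [3.141, -0.002, 1.864]
force: [-3.9, 11.0, 4.6]
grip_width: 0.0009
grip_force: 5.5
```

Call:
{"fn": "arm_command", "kwargs": {
  "plan": [
    [[-0.5,0,0,0,0,0,1],[-0.5,0,0,0,0,0,1]]
  ]
}}

```text
time_s: 11.45
ee_pos: [0.5161, 0.0994, 0.1088]
eef_rot: [3.141, -0.002, 1.864]
force: [-4.4, 11.7, 5.4]
grip_width: 0.0003
grip_force: 6.1
```

Call:
{"fn": "arm_command", "kwargs": {
  "plan": [
    [[-0.5,0,0,0,0,0,1],[-0.5,0,0,0,0,0,1]]
  ]
}}

```text
time_s: 11.65
ee_pos: [0.5162, 0.0991, 0.1088]
eef_rot: [3.141, -0.002, 1.864]
force: [-3.0, 12.4, 5.3]
grip_width: 0.0003
grip_force: 7.0
```

Call:
{"fn": "arm_command", "kwargs": {
  "plan": [
    [[-0.6,0,0,0,0,0,1],[-0.6,0,0,0,0,0,1]]
  ]
}}

```text
time_s: 11.85
ee_pos: [0.5163, 0.0988, 0.1088]
eef_rot: [3.141, -0.003, 1.864]
force: [-3.2, 15.2, 5.4]
grip_width: 0.0006
grip_force: 7.9
```

```bash
python3 st.py t7
```

```text
11.85 clamp [ -3.9   0.8 108.8] push 15.49 F [-3.21 15.22  5.45]
jaw x 132 114.4 122.3
hi 0
rail rear 123.1 gap 205.3 205.8 0.5
```

Push is 15.5 N, inside the tight band, and the trigger is at about 0.30 rad. I'll return it now and check that the tooth is caught.

Call:
{"fn": "arm_command", "kwargs": {
  "plan": [
    [[5,0,0,0,0,0,1],[14,0,0,0,0,0,1],[23,0,0,0,0,0,1],[32,0,0,0,0,0,1],[40,0,0,0,0,0,1],[40,0,0,0,0,0,1]]
  ]
}}

```text
time_s: 12.5
ee_pos: [0.5048, 0.1365, 0.1084]
eef_rot: [-3.142, 0.0, 1.865]
force: [-0.8, 0.0, -0.4]
grip_width: 0.0006
grip_force: 0.0
```

```bash
python3 st.py t8;python3 - <<'E'
from h import *
cv2.imwrite('pics/t8c.png',np.vstack([cv2.resize(cloud(n)[0][170:240,270:400],None,fx=4,fy=4,interpolation=cv2.INTER_CUBIC) for n in ('t7','t8')]))
E
```

```text
12.5 clamp [-43.3   0.6 108.4] push 0.26 F [-0.8   0.03 -0.37]
jaw x 128 114.1 121.6
hi 3
rail rear 113.2 gap 142.6 143.1 0.5
```

View pics/t8c.png

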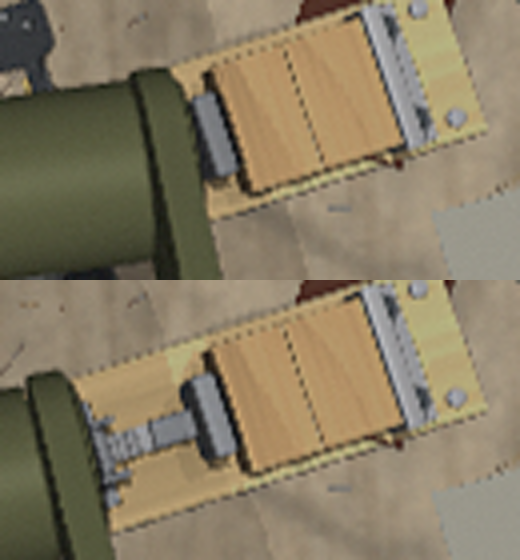

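The lower crop shows the jaw still against the rail at about (205,415), with the joint closed to a thin line at (300,385). The tooth is held at 24 mm. Now the release plate.

Call:
{"fn": "arm_command", "kwargs": {
  "plan": [
    [[20,0,-8,0,0,0,1],[55,0,-8,0,0,0,1],[83,0,-8,0,0,0,1],[83,0,0,0,0,0,1],[83,0,10,0,0,0,1],[83,0,15,0,0,0,1],[83,0,18,0,0,0,1],[83,0,18,0,0,0,1]]
  ]
}}

```text
time_s: 13.35
ee_pos: [0.4811, 0.2145, 0.09]
eef_rot: [-3.141, 0.0, 1.863]
force: [0.6, 0.3, -0.4]
grip_width: 0.0003
grip_force: 0.0
```

Call:
{"fn": "arm_command", "kwargs": {
  "plan": [
    [[0,0,2,0,0,0,1],[0,0,4,0,0,0,1],[0,0,6,0,0,0,1],[0,0,8,0,0,0,1],[0,0,9,0,0,0,1],[0,0,9,0,0,0,1]]
  ]
}}

```text
time_s: 13.95
ee_pos: [0.4815, 0.2159, 0.0822]
eef_rot: [3.14, -0.001, 1.864]
force: [-1.2, 4.3, 6.2]
grip_width: 0.0001
grip_force: 3.1
```

```bash
python3 st.py t9
```

```text
13.95 clamp [-126.1    1.3   82.2] push 4.42 F [-1.18  4.26  6.2 ]
jaw x 127 91.2 98.3
hi 203
rail rear 129.2 gap 189.2 189.7 0.5
```

Call:
{"fn": "arm_command", "kwargs": {
  "plan": [
    [[0,0,1,0,0,0,1],[0,0,2,0,0,0,1],[0,0,2,0,0,0,1],[0,0,2,0,0,0,1],[0,0,2,0,0,0,1],[0,0,2,0,0,0,1],[0,0,2,0,0,0,1],[0,0,2,0,0,0,1]]
  ]
}}

```text
time_s: 14.8
ee_pos: [0.4815, 0.2159, 0.0803]
eef_rot: [3.14, -0.001, 1.864]
force: [-0.9, 3.9, 6.2]
grip_width: 0.0004
grip_force: 3.1
```

Call:
{"fn": "arm_command", "kwargs": {
  "plan": [
    [[0,0,-8,0,0,0,1],[0,0,-20,0,0,0,1],[0,0,-50,0,0,0,1],[0,0,-90,0,0,0,1],[30,-30,-110,0,0,0,1],[70,-60,-110,0,0,0,1],[110,-90,-110,0,0,0,1],[110,-90,-110,0,0,0,1]]
  ]
}}

```text
time_s: 15.6
ee_pos: [0.3597, 0.2968, 0.1907]
eef_rot: [3.141, -0.001, 1.868]
force: [0.3, -0.4, -0.5]
grip_width: 0.0003
grip_force: 0.0
```

```bash
python3 st.py t10; python3 - <<'E'
from h import *
cv2.imwrite('pics/t10c.png',cv2.resize(cloud('t10')[0][130:270,200:400],None,fx=4,fy=4,interpolation=cv2.INTER_CUBIC))
E
```

```text
15.6 clamp [-238.7  -91.9  190.7] push -0.52 F [ 0.32 -0.44 -0.49]
jaw x 128 91.3 98.4
hi 199
rail rear 129.3 gap 164.5 165.0 0.6
```

View pics/t10c.png

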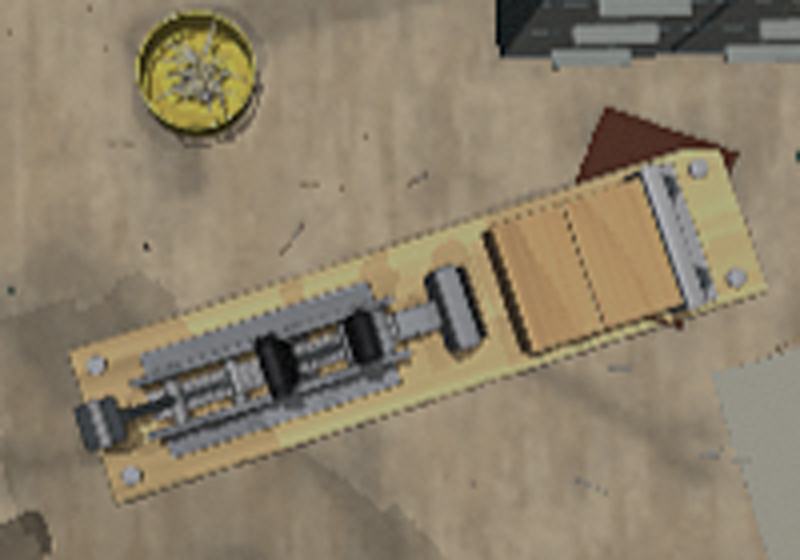

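The picture shows the jaw back home at (455,308), the trigger at rest at (277,367) and the joint closed to a thin line at (585,265). The bystanders are untouched, so I'm handing in.

```bash
python3 -c "
from station import ctrl
print(ctrl.hand_in())"
```

```text
the job is handed in; nothing more can be done
None
```

The joint was pumped closed in four strokes, with the last one stopped at about 15.5 N. Pressing the release then sent the jaw all the way home with the joint still closed, and the job was handed in at about 15.6 s.

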